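# Stack the culture dishes for the incubator

## Task

Make up two stacks for the incubator: on the blue carrier the red dish, then the amber dish on top of it, then the steel cap fitted right down over the amber dish; on the black carrier the green dish with the violet dish on top of it. Seat each bottom dish flat inside its carrier's low rim and centre everything on what lies below it. Keep the dishes level all the way, and leave the beaker, the vial and the slide box standing where they are.

Things in the scene. Friction and masses are not known exactly. Their poses are not given: they have to be found in the camera images.
- dish_red: closed round culture dish (flat cylinder) filled with red medium, 60 mm in diameter, 16 mm high, flat top and bottom, about 45 g; lies flat on the bench at the start; origin at the centre of its underside, z up through its lid; its yaw has no meaning
- dish_amber: closed round culture dish (flat cylinder) filled with amber (orange-yellow) medium, 60 mm in diameter, 16 mm high, flat top and bottom, about 45 g; lies flat on the bench at the start; origin at the centre of its underside, z up through its lid; its yaw has no meaning
- dish_green: closed round culture dish (flat cylinder) filled with green medium, 60 mm in diameter, 16 mm high, flat top and bottom, about 45 g; lies flat on the bench at the start; origin at the centre of its underside, z up through its lid; its yaw has no meaning
- dish_violet: closed round culture dish (flat cylinder) filled with violet medium, 60 mm in diameter, 16 mm high, flat top and bottom, about 45 g; lies flat on the bench at the start; origin at the centre of its underside, z up through its lid; its yaw has no meaning
- cap: bright steel cap, about 90 g, standing on its skirt, black knob up. Skirt 72 mm inside, 78 mm outside diameter; hollow 8 mm deep (skirt edge to underside of the disc); disc top at 11 mm. Grip the central knob: 18 mm in diameter, 11 to 33 mm above the skirt edge. Over a dish, the disc rests on the lid and the skirt hangs 8 mm around it. Origin: centre of the skirt's lower edge, z up
- carrier_blue: round blue carrier, fixed to the bench, 84 mm in diameter: a flat floor 6 mm above the bench, ringed by a low rim 3 mm wide that rises 2.5 mm above the floor and leaves a seat 78 mm across; origin at the centre of its underside on the bench, z up; its yaw has no meaning
- carrier_black: round black carrier, fixed to the bench, 84 mm in diameter: a flat floor 6 mm above the bench, ringed by a low rim 3 mm wide that rises 2.5 mm above the floor and leaves a seat 78 mm across; origin at the centre of its underside on the bench, z up; its yaw has no meaning
- beaker: small empty glass beaker, 44 mm in diameter, 55 mm high, standing loose on the bench; a bystander; origin at the centre of its underside
- vial: small amber-glass vial with white cap, 28 mm in diameter, 45 mm high, standing loose on the bench; a bystander; origin at the centre of its underside
- slide_box: small box for microscope slides, brown with a white lid, 79 x 35 x 30 mm, lying loose on the bench, long side along its own x; a bystander; origin at the centre of its underside
Not all that is in view belongs to the job. Of the things that look like the dish_green, the largest one is meant.

How it is judged:
At the end, for the whole second after the job is handed in: Blue carrier: red dish, amber dish, cap down on the amber lid; black carrier: green dish, violet dish. Each within 10 mm of the centre of what it rests on, within 3 mm of its fully seated height, level within 0.08 rad, released and at rest (horizontal distance between dish_red and carrier_blue below 0.01 m and z of dish_red in the frame of carrier_blue between 0.003 and 0.009 m and angle between each of dish_red, dish_amber, cap, dish_green, dish_violet's own z axis and vertical below 0.08 rad and linear speed of each of dish_red, dish_amber, cap, dish_green, dish_violet below 0.02 m/s and angular speed of each of dish_red, dish_amber, cap, dish_green, dish_violet below 0.2 rad/s and horizontal distance between dish_amber and dish_red below 0.01 m and z of dish_amber in the frame of carrier_blue between 0.019 and 0.025 m and horizontal distance between cap and dish_amber below 0.01 m and z of cap in the frame of carrier_blue between 0.027 and 0.033 m and horizontal distance between dish_green and carrier_black below 0.01 m and z of dish_green in the frame of carrier_black between 0.003 and 0.009 m and horizontal distance between dish_violet and dish_green below 0.01 m and z of dish_violet in the frame of carrier_black between 0.019 and 0.025 m); the robot touches nothing.
It fails at once if the beaker is shifted by more than 30 mm or tipped (distance of beaker from where it was at the start of the episode above 0.03 m or angle between beaker's own z axis and vertical above 0.5 rad).
It fails at once if the vial is shifted by more than 30 mm or tipped (distance of vial from where it was at the start of the episode above 0.03 m or angle between vial's own z axis and vertical above 0.5 rad).
It fails at once if the slide box is shifted by more than 30 mm or tipped (distance of slide_box from where it was at the start of the episode above 0.03 m or angle between slide_box's own z axis and vertical above 0.5 rad).
It fails at once if a dish is tilted by more than 0.5 rad (angle between any of dish_red, dish_amber, dish_green, dish_violet's own z axis and vertical above 0.5 rad).
It also fails if it takes over 128 s, if anything falls off the work surface, if the arm or the gripper's body presses on something with over 40 N, if the wrist force passes 120 N, or if a joint passes its speed limit or range.

## Robot

A 6-joint arm with a two-finger parallel gripper is mounted at the origin on the work surface. World frame = base frame: x ahead of the robot, y to its left, z up, the work surface at z = 0. Lengths are in m, angles in rad, forces in N, time in s.
With the tool pointing down it reaches from about 0.4 to 0.925 m from the base axis. Payload 3.4 kg.
Tool frame: the origin (TCP) lies at the very end of the fingers, on their centre line; the grasp point (between the pads) lies 19 mm behind it; z points along the fingers, y is the line along which they close (so a half turn about z gives the same grasp; the last joint's range is limited). The gripper opens to 85 mm and grips with 20 to 120 N. Pads are 22 mm wide; open, the fingers measure 114 mm over their backs; the gripper's body (76 mm by 85 mm) begins 54 mm behind the grasp point. The pads swing forward as they close: fully open they stand 13 mm farther back than shut.
Start: joints at [-1.242, 0.307, 1.506, -0, 1.328, -0.073], TCP at [0.225, -0.529, 0.231] pointing down, gripper open.
Joint ranges: [-3.12, 3.12], [-1.05, 2.28], [0.14, 2.33], [-1.42, 4.57], [0.1, 2.73], [-2.68, 2.68]. Speed limits (rad/s): [2.57, 2.57, 3.14, 3.14, 3.14, 3.14].

## Interface

Orientations are given as a unit quaternion [x, y, z, w].
In Python, from plant import robot gives the robot as it stands.
- The arm moves only by the tool step_arm, never from a script. Its arguments are lists of equal length, an entry for each row: "delta_pos": the shift along the tool's x, y, z in units of 0.15 m (1.0 is 0.15 m), a list of three; "rotation": the turn, a rotation vector about the tool's x, y, z in units of 180 degrees (1.0 is 180 degrees), a list of three; "fingers": the finger opening in mm, from 0 to 85.4. A call has 1 to 5 rows; each row shifts and turns the commanded pose from where the row before left it, along the tool's axes as they then stand; what a row does not reach is not made up. A row lasts 1/12 s, in which the tool goes at most 41.7 mm and 7.16 degrees, less where a joint would pass 70% of its speed; a pose out of reach is approached as far as the arm can. A call with a number of a shift or a turn outside -1 to 1 is refused whole. A call with a gripper value outside its range is refused whole. The fingers move at their own pace and stop on an object; the grip force is fixed at half the most. Time passes only in rows, so rows that do not move let the fingers close. It gives the time, the measured TCP pose, the force, the opening and the grip force at its end, in the units of the state.
- robot.state(): the state, without advancing time (a new reading comes with each control period).
- robot.camera(name): name is "scene" or "side" or "wrist"; returns a dict with "pixels" (420x560x3 uint8, red, green, blue), "depth" (420x560 float32, m along the optical axis (not along the pixel's ray), 0 where there is no reading), "fx", "fy", "cx", "cy" (pixels), "R" (3x3) and "t" (3): a world point X has camera coordinates R X + t. Camera axes: x right, y down, z forward; pixel columns grow to the right and rows downward; lengths in m; the calibration is good to about 2 mm. A picture is of the moment at which its call begins.
- robot.job_done(): hands the job in; it is judged then, once.
The state is a dict: "time_s": time; "qpos": joint angles; "qvel": joint speeds; "joint_torque": joint torques, N m; "ee_pos": TCP position; "tool_rot": TCP orientation; "force": force on the tool from outside, world axes, zero at the start; "wrist_torque": the same for the moment, N m; "opening": finger opening in m; "grip_force": force on a finger pad.
Only numpy, scipy, OpenCV 4.12 (cv2) and the standard library are available. Lean on these libraries where they do the work, as an engineer would, in place of code of your own. Each camera call takes 0.05 s, during which the arm holds its last target. There are 200 camera calls.

## Working session

There is one attempt and no reset: what is moved stays moved. The work goes in short steps, Python scripts to look and compute and a tool call to move; the robot and the scene stay as the last step left them, time stands still between calls to the robot, and variables do not carry over. Pictures are saved under pics/ and viewed, at most 14 in all, crops included, and the job is handed in when it is done.

Besides the shell and the picture viewer there is one more tool, called after "Call:" as a command line: name --argument value ..., lists and objects as JSON in quotes. step_arm: Moves the arm, as the interface text tells. Its arguments: {"type":"object","properties":{"delta_pos":{"type":"array","items":{"type":"array","items":{"type":"number"}}},"rotation":{"type":"array","items":{"type":"array","items":{"type":"number"}}},"fingers":{"type":"array","items":{"type":"number"}}},"required":["delta_pos","rotation","fingers"]}

```bash
mkdir -p pics; ls; python3 - <<'E'
from plant import robot
import cv2,numpy as np
s=robot.state();print({k:np.round(v,3).tolist() for k,v in s.items()})
for n in("scene","side"):
    c=robot.camera(n);np.savez(f"pics/{n}0.npz",**c)
    cv2.imwrite(f"pics/{n}0.png",c["pixels"][:,:,::-1]);print(n,c["fx"],np.round(-c["R"].T@c["t"],3),np.round(c["R"],3).tolist())
E
```

```text
pics
{'time_s': 0.0, 'qpos': [-1.242, 0.308, 1.508, -0.0, 1.328, -0.073], 'qvel': [0.002, -0.002, -0.0, -0.0, 0.002, -0.001], 'joint_torque': [-0.0, -45.754, -25.191, -0.0, 0.014, 0.0], 'ee_pos': [0.225, -0.529, 0.23], 'tool_rot': [0.98, 0.2, -0.0, -0.001], 'force': [-0.019, -0.869, -0.053], 'wrist_torque': [-0.033, -0.027, -0.045], 'grip_force': 0.0, 'opening': 0.085}
scene 467.6027508364682 [ 1.157 -0.685  0.669] [[0.784, 0.62, -0.024], [0.332, -0.451, -0.828], [-0.524, 0.642, -0.56]]
side 472.20357918646886 [0.13  0.812 0.559] [[-0.881, -0.472, -0.015], [-0.228, 0.451, -0.863], [0.414, -0.757, -0.505]]
```

View pics/scene0.png

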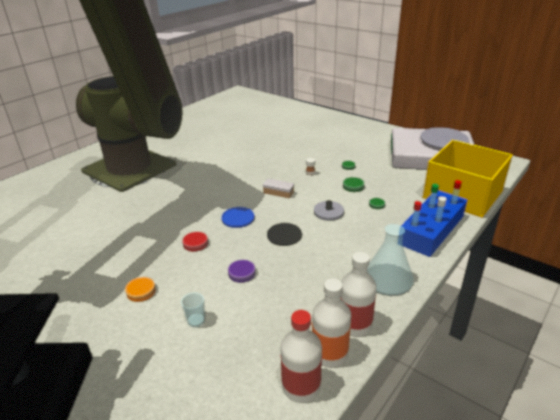

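View pics/side0.png

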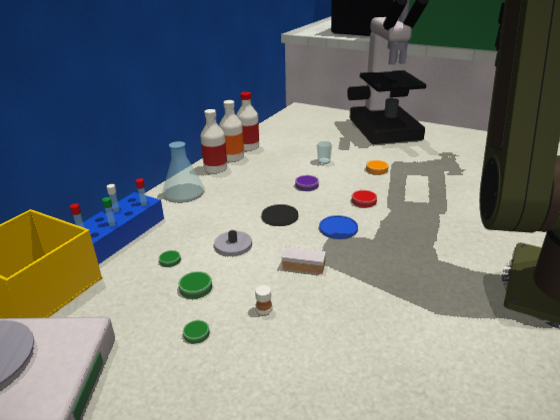

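The scene view shows red (195,241), amber (140,289), violet (241,270), blue carrier (238,217), black carrier (284,234), cap (329,209), beaker (195,310), vial (311,166) and slide box (279,188).

Candidates for dish_green are the green discs at (348,165), (353,184) and (377,203). In the side view they are at (196,331), (195,285) and (170,258). The middle one looks largest, so I'll measure it and check it in a crop. The red and amber bottles and the blue rack are not flat dishes, so they are ruled out.

```bash
cat > h.py <<'E'
import numpy as np,cv2
def ray(c,uv,z):
    "pixels (n,2) -> world points on plane z"
    uv=np.atleast_2d(uv).astype(float);R=c["R"];o=-R.T@c["t"]
    d=np.c_[(uv[:,0]-c["cx"])/c["fx"],(uv[:,1]-c["cy"])/c["fy"],np.ones(len(uv))]@R
    return o+d*((z-o[2])/d[:,2])[:,None]
def cloud(c):
    v,u=np.mgrid[:c["depth"].shape[0],:c["depth"].shape[1]];d=c["depth"]
    p=np.stack([(u-c["cx"])/c["fx"]*d,(v-c["cy"])/c["fy"]*d,d],-1)-c["t"]
    return p@c["R"]
def comp(c,uv,tol=(9,90,90)):
    "connected blob of seed hue"
    hsv=cv2.cvtColor(np.ascontiguousarray(c["pixels"]),cv2.COLOR_RGB2HSV).astype(int)
    s=np.median(hsv[uv[1]-1:uv[1]+2,uv[0]-1:uv[0]+2].reshape(-1,3),0)
    dh=np.abs(hsv[...,0]-s[0]);dh=np.minimum(dh,180-dh)
    m=(dh<tol[0])&(abs(hsv[...,1]-s[1])<tol[1])&(abs(hsv[...,2]-s[2])<tol[2])
    _,l=cv2.connectedComponents(m.astype(np.uint8));return l==l[uv[1],uv[0]]
E
python3 - <<'E'
from h import *
C={n:dict(np.load(f"pics/{n}0.npz")) for n in("scene","side")}
T={"red":((195,241),(364,199),.016),"amber":((140,289),(377,167),.016),"violet":((241,270),(307,183),.016),
"g1":((348,165),(196,331),.016),"g2":((353,184),(195,285),.016),"g3":((377,203),(170,258),.016),
"blue":((238,217),(338,227),.007),"black":((284,234),(280,215),.007),"cap":((322,212),(222,244),.011)}
for k,(a,b,h) in T.items():
    for n,uv in(("scene",a),("side",b)):
        c=C[n];P=cloud(c);m=comp(c,uv,(180,60,60) if k in("black","cap") else (9,130,130))
        ct=max(cv2.findContours(m.astype(np.uint8),0,2)[0],key=len)[:,0]
        w=ray(c,ct,h)[:,:2].astype(np.float32);(x,y),r=cv2.minEnclosingCircle(w)
        s=ray(c,uv,h)[0];q=P[(np.hypot(P[...,0]-s[0],P[...,1]-s[1])<.06)&(P[...,2]>h-.005)&(P[...,2]<h+.006)&(c["depth"]>0)]
        mm=np.median(q,0) if len(q) else q
        print(k,n,m.sum(),"circ",np.round([x,y,r],4),"bbox",np.round(w.min(0),3),np.round(w.max(0),3),"depth med",np.round(mm,4),len(q))
for k,a,b,h in(("beaker",(195,310),(324,152),.055),("vial",(311,166),(264,300),.045),("box",(279,188),(304,260),.03)):
    for n,uv in(("scene",a),("side",b)): 
        c=C[n];s=ray(c,uv,h/2)[0];P=cloud(c);q=P[(np.hypot(P[...,0]-s[0],P[...,1]-s[1])<.06)&(P[...,2]>.008)&(P[...,2]<.07)&(c["depth"]>0)]
        print(k,n,np.round(s,3),np.round(q.mean(0),3) if len(q) else 0,np.round(q.min(0),3) if len(q) else 0,np.round(q.max(0),3) if len(q) else 0)
a=C["scene"]["pixels"][140:230,280:410,::-1];b=C["side"]["pixels"][230:350,130:290,::-1]
cv2.imwrite("pics/crop.png",np.hstack([cv2.resize(a,(520,360),interpolation=2),cv2.resize(b,(280,360),interpolation=2)]))
E
```

```text
red scene 432 circ [ 0.4547 -0.1455  0.0389] bbox [ 0.418 -0.18 ] [ 0.491 -0.111] depth med [ 0.4485 -0.1398  0.0146] 339
red side 372 circ [ 0.4368 -0.1267  0.0426] bbox [ 0.406 -0.168] [ 0.47  -0.085] depth med [ 0.4403 -0.1333  0.0173] 286
amber scene 569 circ [ 0.483  -0.3223  0.0368] bbox [ 0.447 -0.355] [ 0.519 -0.291] depth med [ 0.4775 -0.3196  0.015 ] 480
amber side 268 circ [ 0.4691 -0.3033  0.0449] bbox [ 0.435 -0.347] [ 0.501 -0.26 ] depth med [ 0.4705 -0.3117  0.0174] 211
violet scene 495 circ [ 0.6102 -0.1586  0.0362] bbox [ 0.577 -0.191] [ 0.643 -0.124] depth med [ 0.6061 -0.1529  0.0149] 431
violet side 305 circ [ 0.595  -0.1389  0.0423] bbox [ 0.561 -0.179] [ 0.63  -0.098] depth med [ 0.5983 -0.1449  0.0173] 245
g1 scene 88 circ [0.5444 0.3762 0.024 ] bbox [0.524 0.353] [0.565 0.4  ] depth med [0.5413 0.391  0.0115] 18
g1 side 490 circ [0.5229 0.4011 0.0253] bbox [0.5   0.378] [0.548 0.425] depth med [0.5306 0.3948 0.0123] 339
g2 scene 246 circ [0.6152 0.2904 0.0379] bbox [0.582 0.254] [0.645 0.326] depth med [0.6095 0.3008 0.0144] 206
g2 side 731 circ [0.5982 0.3111
[... 872 characters left out ...]
 0.0097] 382
cap side 129447 circ [ 1.1098 -1.0065  1.7119] bbox [ 0.012 -2.637] [1.648 0.645] depth med [0.6117 0.1664 0.0121] 617
beaker scene [ 0.627 -0.304  0.027] [ 0.628 -0.306  0.037] [ 0.604 -0.326  0.008] [ 0.648 -0.282  0.056]
beaker side [ 0.623 -0.307  0.027] [ 0.619 -0.297  0.038] [ 0.6   -0.326  0.008] [ 0.643 -0.28   0.058]
vial scene [0.469 0.295 0.022] [0.47  0.291 0.029] [0.455 0.281 0.008] [0.481 0.308 0.046]
vial side [0.461 0.295 0.022] [0.459 0.302 0.032] [0.448 0.283 0.008] [0.475 0.312 0.048]
box scene [0.463 0.154 0.015] [0.465 0.149 0.023] [0.418 0.126 0.008] [0.504 0.183 0.032]
box side [0.456 0.154 0.015] [0.453 0.162 0.026] [0.414 0.127 0.008] [0.499 0.183 0.035]
```

View pics/crop.png

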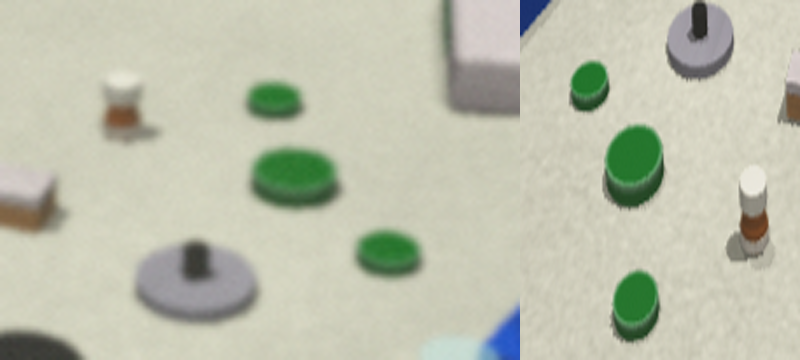

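The crop shows three green discs. The middle one, scene (353,184) and side (195,285), is clearly the largest and measures about 60 mm against about 40 mm for the others. So dish_green is at about (0.606, 0.301). Averaging the two views gives:

| Item | x (m) | y (m) |
|---|---|---|
| Red | 0.445 | -0.137 |
| Amber | 0.474 | -0.315 |
| Violet | 0.602 | -0.149 |
| Blue carrier | 0.452 | 0.000 |
| Black carrier | 0.590 | 0.013 |
| Cap | 0.620 | 0.158 |

First move is to a point above red.

Call:
step_arm --delta_pos '[[0.158,-0.122,0.044],[0.158,-0.122,0.044],[0.158,-0.122,0.044],[0.158,-0.122,0.044],[0.158,-0.122,0.044]]' --rotation '[[0,0,0],[0,0,0],[0,0,0],[0,0,0],[0,0,0]]' --fingers '[85,85,85,85,85]'

```text
time_s: 0.52
ee_pos: [0.2983, -0.3972, 0.1976]
tool_rot: [0.98, 0.199, -0.0, -0.0]
force: [0.1, 0.1, -0.4]
opening: 0.0848
grip_force: 0.0
```

Call:
step_arm --delta_pos '[[0.158,-0.122,0.044],[0.158,-0.122,0.044],[0.158,-0.122,0.044],[0.158,-0.122,0.044],[0.158,-0.122,0.044]]' --rotation '[[0,0,0],[0,0,0],[0,0,0],[0,0,0],[0,0,0]]' --fingers '[85,85,85,85,85]'

```text
time_s: 0.93
ee_pos: [0.3716, -0.2666, 0.1648]
tool_rot: [0.98, 0.199, -0.0, -0.0]
force: [1.1, -0.2, -0.3]
opening: 0.085
grip_force: 0.0
```

Call:
step_arm --delta_pos '[[0.158,-0.122,0.044],[0.158,-0.122,0.044],[0.158,-0.122,0.044],[0.158,-0.122,0.044],[0.158,-0.122,0.044]]' --rotation '[[0,0,0],[0,0,0],[0,0,0],[0,0,0],[0,0,0]]' --fingers '[85,85,85,85,85]'

```text
time_s: 1.35
ee_pos: [0.4449, -0.1361, 0.1318]
tool_rot: [0.98, 0.2, -0.0, -0.0]
force: [0.6, 0.0, 0.5]
opening: 0.0853
grip_force: 0.0
```

```bash
cat >> h.py <<'E'
from scipy.spatial.transform import Rotation
def go(s,target):
    "tool-axis shift in units of 0.15 m from measured TCP to target"
    return np.round(Rotation.from_quat(s["tool_rot"]).inv().apply(np.array(target)-s["ee_pos"])/.15,3)
def st(s): print({k:np.round(s[k],4).tolist() for k in("time_s","ee_pos","tool_rot","force","opening","grip_force")})
E
python3 - <<'E'
from plant import robot
from h import *
s=robot.state();st(s);print(np.round(s["qpos"],3),go(s,(.445,-.137,.1)))
c=robot.camera("wrist");np.savez("pics/w1.npz",**c);cv2.imwrite("pics/w1.png",c["pixels"][:,:,::-1]);print(np.round(-c["R"].T@c["t"],3),np.round(c["R"][2],3))
E
```

```text
{'time_s': 1.35, 'ee_pos': [0.4449, -0.1361, 0.1318], 'tool_rot': [0.9799, 0.1995, -0.0002, -0.0001], 'force': [0.638, 0.0235, 0.483], 'opening': 0.0853, 'grip_force': 0.0}
[-0.388  0.263  1.866 -0.     1.013  0.781] [-0.002  0.006  0.212]
[ 0.523 -0.103  0.273] [-0.303 -0.129 -0.944]
```

View pics/w1.png

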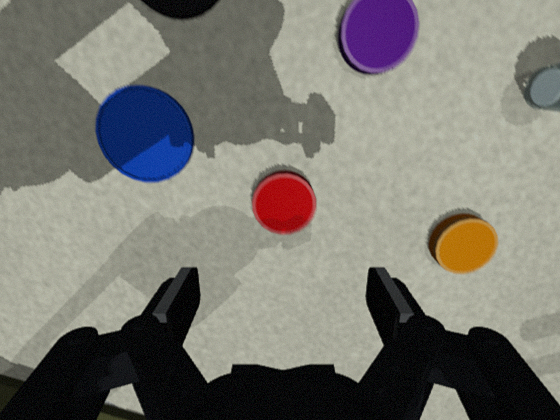

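The wrist view shows red at (285,202) between the fingers, blue carrier at (145,133), violet at (380,33) and amber at (467,243). I'll refine their positions from this view.

```bash
cat >> h.py <<'E'
def disc(c,uv,h,tol=(9,110,110)):
    m=comp(c,uv,tol);ct=max(cv2.findContours(m.astype(np.uint8),0,2)[0],key=len)
    ct=cv2.convexHull(ct)[:,0];w=ray(c,ct,h)[:,:2].astype(np.float32)
    A=np.c_[2*w,np.ones(len(w))];x=np.linalg.lstsq(A,(w**2).sum(1),rcond=None)[0]
    e=cv2.minEnclosingCircle(w);P=cloud(c)[m&(c["depth"]>0)]
    return np.round([x[0],x[1],np.sqrt(x[2]+x[0]**2+x[1]**2)],4),np.round([*e[0],e[1]],4),"depth",np.round(np.median(P,0),4)
E
python3 - <<'E'
from h import *
c=dict(np.load("pics/w1.npz"))
for k,uv,h in(("red",(285,202),.016),("amber",(467,243),.016),("blue",(130,160),.008),("blue",(145,115),.008),("violet",(380,33),.016)): print(k,*disc(c,uv,h,(9,130,130)))
E
```

```text
red [ 0.4453 -0.1369  0.0295] [ 0.4454 -0.1369  0.0303] depth [ 0.4458 -0.1366  0.0144]
amber [ 0.4745 -0.3106  0.0321] [ 0.475  -0.3106  0.0338] depth [ 0.4757 -0.3125  0.0144]
blue [ 0.4524 -0.0019  0.0417] [ 0.4525 -0.0019  0.0426] depth [4.535e-01 2.000e-04 4.400e-03]
blue [ 0.4524 -0.0019  0.0417] [ 0.4525 -0.0019  0.0426] depth [4.535e-01 2.000e-04 4.400e-03]
violet [ 0.6    -0.1486  0.0295] [ 0.5996 -0.1487  0.0306] depth [ 0.5991 -0.1501  0.0144]
```

Red is at (0.445, -0.137) with radius 30 mm, directly below the tool. Descending and gripping.

Call:
step_arm --delta_pos '[[0,0.005,0.22],[0,0,0.22],[0,0,0.2],[0,0,0.14],[0,0,0.087]]' --rotation '[[0,0,0],[0,0,0],[0,0,0],[0,0,0],[0,0,0]]' --fingers '[85,85,85,85,85]'

```text
time_s: 1.82
ee_pos: [0.4433, -0.1376, -0.0001]
tool_rot: [0.98, 0.2, -0.002, -0.001]
force: [0.5, 0.0, 0.5]
opening: 0.085
grip_force: 0.0
```

Call:
step_arm --delta_pos '[[0,0,0],[0,0,0],[0,0,0],[0,0,0],[0,0,0]]' --rotation '[[0,0,0],[0,0,0],[0,0,0],[0,0,0],[0,0,0]]' --fingers '[70,55,50,50,50]'

```text
time_s: 2.23
ee_pos: [0.446, -0.1387, 0.0034]
tool_rot: [0.98, 0.2, 0.001, 0.001]
force: [-0.8, -0.3, 0.0]
opening: 0.0573
grip_force: 63.8
```

```bash
python3 - <<'E'
from plant import robot
from h import *
st(robot.state())
c=robot.camera("side");cv2.imwrite("pics/s2.png",cv2.resize(c["pixels"][120:260,280:480,::-1],(800,560),interpolation=2))
E
```

```text
{'time_s': 2.2333, 'ee_pos': [0.446, -0.1387, 0.0034], 'tool_rot': [0.9799, 0.1995, 0.0012, 0.0008], 'force': [-0.7793, -0.2814, 0.041], 'opening': 0.0573, 'grip_force': 63.7752}
```

View pics/s2.png

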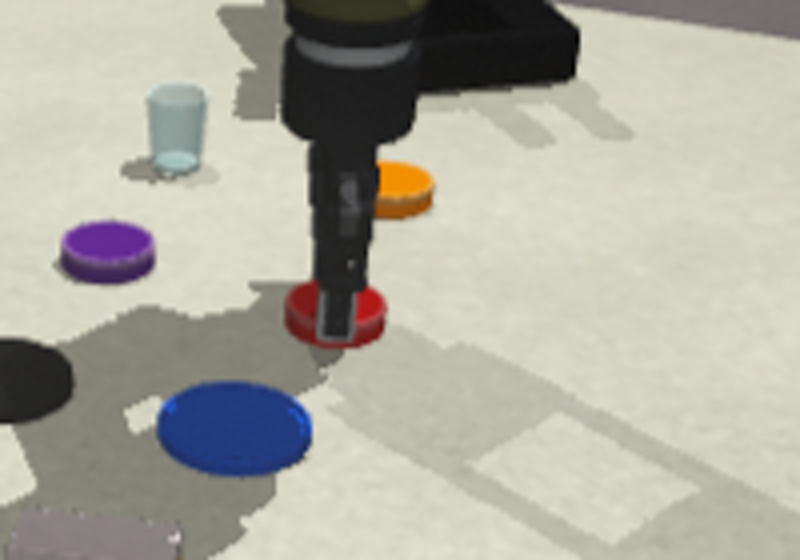

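The side view shows the finger pad centred on the red dish at (337,310) in the crop, with the tip a few mm above the bench. The grip reads 64 N. Lifting and carrying to the blue carrier.

Call:
step_arm --delta_pos '[[0,0,-0.05],[0,0,-0.1],[0,0,-0.15],[0,0,-0.1],[0,0,0]]' --rotation '[[0,0,0],[0,0,0],[0,0,0],[0,0,0],[0,0,0]]' --fingers '[50,50,50,50,50]'

```text
time_s: 2.7
ee_pos: [0.4473, -0.1392, 0.0656]
tool_rot: [0.98, 0.2, 0.003, 0.002]
force: [0.9, -0.7, 0.6]
opening: 0.0576
grip_force: 63.9
```

Call:
step_arm --delta_pos '[[0.05,-0.1,0],[0.1,-0.2,0],[0.1,-0.22,0],[0.1,-0.2,0],[0.05,-0.1,0]]' --rotation '[[0,0,0],[0,0,0],[0,0,0],[0,0,0],[0,0,0]]' --fingers '[50,50,50,50,50]'

```text
time_s: 3.12
ee_pos: [0.4513, 0.0012, 0.0621]
tool_rot: [0.98, 0.2, -0.0, -0.001]
force: [-0.4, 0.8, -0.4]
opening: 0.0571
grip_force: 63.9
```

Call:
step_arm --delta_pos '[[0,0,0],[0,0,0]]' --rotation '[[0,0,0],[0,0,0]]' --fingers '[50,50]'

```text
time_s: 3.28
ee_pos: [0.4518, -0.0008, 0.0622]
tool_rot: [0.98, 0.201, -0.0, 0.0]
force: [-1.0, 0.2, -0.8]
opening: 0.0574
grip_force: 64.0
```

```bash
python3 - <<'E'
from plant import robot
from h import *
s=robot.state();st(s);print(go(s,(.4524,-.001,.0095)))
c=robot.camera("wrist");np.savez("pics/w3.npz",**c);cv2.imwrite("pics/w3.png",c["pixels"][:,:,::-1])
c=robot.camera("side");np.savez("pics/s3.npz",**c)
E
```

```text
{'time_s': 3.2833, 'ee_pos': [0.4518, -0.0008, 0.0622], 'tool_rot': [0.9796, 0.2009, -0.0001, 0.0001], 'force': [-0.9906, 0.243, -0.7982], 'opening': 0.0574, 'grip_force': 63.9507}
[0.003 0.002 0.351]
```

View pics/w3.png

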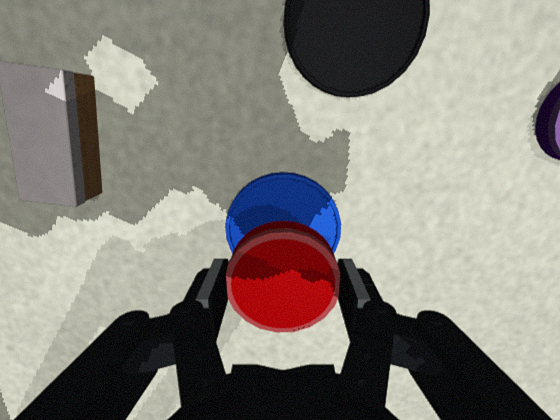

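The wrist view shows the red dish level in the fingers at (283,282), over the blue carrier (283,220). Lowering and releasing.

Call:
step_arm --delta_pos '[[0.002,0.002,0.1],[0,0,0.1],[0,0,0.08],[0,0,0.05],[0,0,0.028]]' --rotation '[[0,0,0],[0,0,0],[0,0,0],[0,0,0],[0,0,0]]' --fingers '[50,50,50,50,50]'

```text
time_s: 3.8
ee_pos: [0.4519, -0.0028, 0.0084]
tool_rot: [0.98, 0.199, -0.001, -0.0]
force: [-9.5, -0.7, 72.3]
opening: 0.0571
grip_force: 71.0
```

Call:
step_arm --delta_pos '[[0,0,0],[0,0,0],[0,0,0],[0,0,0],[0,0,0]]' --rotation '[[0,0,0],[0,0,0],[0,0,0],[0,0,0],[0,0,0]]' --fingers '[50,50,62,75,85]'

```text
time_s: 4.22
ee_pos: [0.4528, -0.002, 0.0087]
tool_rot: [0.98, 0.199, 0.0, 0.0]
force: [-0.1, -0.4, 0.2]
opening: 0.0834
grip_force: 0.0
```

Call:
step_arm --delta_pos '[[0,0,0],[0,0,-0.1],[0,0,-0.2],[0,0,-0.25],[0,0,-0.2]]' --rotation '[[0,0,0],[0,0,0],[0,0,0],[0,0,0],[0,0,0]]' --fingers '[85,85,85,85,85]'

```text
time_s: 4.63
ee_pos: [0.4523, -0.0016, 0.1226]
tool_rot: [0.98, 0.2, -0.0, -0.0]
force: [-0.1, -0.3, -0.6]
opening: 0.0853
grip_force: 0.0
```

```bash
python3 - <<'E'
from plant import robot
from h import *
s=robot.state();st(s);print("amber",go(s,(.4747,-.3125,.11)))
c=robot.camera("wrist");np.savez("pics/w4.npz",**c);cv2.imwrite("pics/w4.png",c["pixels"][:,:,::-1])
uv=np.array([.452,-.001,.02])@c["R"].T+c["t"];u=(int(c["fx"]*uv[0]/uv[2]+c["cx"]),int(c["fy"]*uv[1]/uv[2]+c["cy"]));print(u)
print(*disc(c,u,.022,(9,160,160)))
E
```

```text
{'time_s': 4.6333, 'ee_pos': [0.4523, -0.0016, 0.1226], 'tool_rot': [0.9799, 0.1996, -0.0002, -0.0001], 'force': [-0.1386, -0.3053, -0.5545], 'opening': 0.0853, 'grip_force': 0.0}
amber [-0.673  1.966  0.084]
(281, 208)
[ 0.4522 -0.0027  0.0298] [ 0.4522 -0.0027  0.0309] depth [ 0.4527 -0.0023  0.0204]
```

View pics/w4.png

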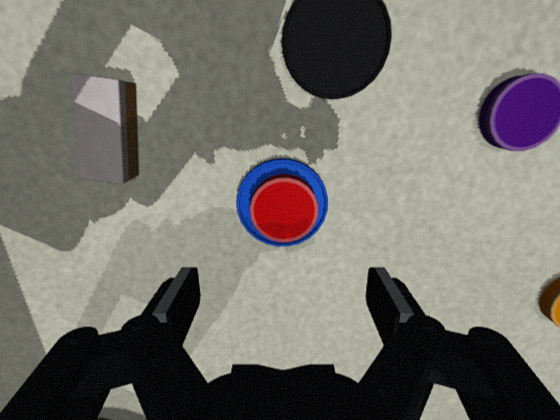

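Red sits inside the rim at (283,208), centred to within 1 mm with its top at the seated height. The contact force reached 72 N, so from now on I'll release about 1.5 mm higher. Moving to amber.

Call:
step_arm --delta_pos '[[-0.07,0.2,0.02],[-0.07,0.2,0.02],[-0.07,0.2,0.02],[-0.07,0.2,0.02],[-0.07,0.2,0]]' --rotation '[[0,0,0],[0,0,0],[0,0,0],[0,0,0],[0,0,0]]' --fingers '[85,85,85,85,85]'

```text
time_s: 5.1
ee_pos: [0.4623, -0.1614, 0.1085]
tool_rot: [0.98, 0.2, -0.0, -0.0]
force: [0.1, 0.9, -0.7]
opening: 0.0848
grip_force: 0.0
```

Call:
step_arm --delta_pos '[[-0.07,0.2,0],[-0.07,0.2,0],[-0.07,0.2,0],[-0.07,0.2,0],[-0.043,0.166,0]]' --rotation '[[0,0,0],[0,0,0],[0,0,0],[0,0,0],[0,0,0]]' --fingers '[85,85,85,85,85]'

```text
time_s: 5.52
ee_pos: [0.4746, -0.315, 0.1087]
tool_rot: [0.98, 0.199, -0.0, 0.0]
force: [-0.0, -0.1, 0.2]
opening: 0.0849
grip_force: 0.0
```

Call:
step_arm --delta_pos '[[0,0,0],[0,0,0]]' --rotation '[[0,0,0],[0,0,0]]' --fingers '[85,85]'

```text
time_s: 5.68
ee_pos: [0.4749, -0.314, 0.1085]
tool_rot: [0.98, 0.198, 0.0, -0.0]
force: [-0.4, 0.7, -1.2]
opening: 0.0852
grip_force: 0.0
```

```bash
cat >> h.py <<'E'
def look(robot,name,xyz,h,tol=(9,160,160),dn=.003):
    c=robot.camera(name);uv=np.array(xyz)@c["R"].T+c["t"];u=(int(c["fx"]*uv[0]/uv[2]+c["cx"]),int(c["fy"]*uv[1]/uv[2]+c["cy"]))
    r=disc(c,u,h,tol);print(name,u,*r);return r[0],c
E
python3 - <<'E'
from plant import robot
from h import *
s=robot.state();st(s);r,_=look(robot,"wrist",(.475,-.3125,.016),.016);print(go(s,(r[0],r[1],.003)))
E
```

```text
{'time_s': 5.6833, 'ee_pos': [0.4749, -0.314, 0.1085], 'tool_rot': [0.9801, 0.1984, 0.0, -0.0], 'force': [-0.3828, 0.7034, -1.1602], 'opening': 0.0852, 'grip_force': 0.0}
wrist (280, 211) [ 0.4743 -0.3175  0.0304] [ 0.4746 -0.3178  0.0313] depth [ 0.4748 -0.3173  0.0144]
[-0.013  0.02   0.704]
```

Call:
step_arm --delta_pos '[[-0.012,0.02,0.14],[0,0,0.2],[0,0,0.17],[0,0,0.12],[0,0,0.07]]' --rotation '[[0,0,0],[0,0,0],[0,0,0],[0,0,0],[0,0,0]]' --fingers '[85,85,85,85,85]'

```text
time_s: 6.15
ee_pos: [0.4726, -0.3131, 0.0018]
tool_rot: [0.98, 0.2, -0.002, -0.002]
force: [0.0, -0.7, -0.3]
opening: 0.0847
grip_force: 0.0
```

Call:
step_arm --delta_pos '[[0,0,0],[0,0,0],[0,0,0],[0,0,0],[0,0,0]]' --rotation '[[0,0,0],[0,0,0],[0,0,0],[0,0,0],[0,0,0]]' --fingers '[70,55,50,50,50]'

```text
time_s: 6.57
ee_pos: [0.4754, -0.3166, 0.0055]
tool_rot: [0.98, 0.2, 0.001, 0.001]
force: [-0.2, 0.1, -1.0]
opening: 0.0568
grip_force: 63.7
```

Call:
step_arm --delta_pos '[[0,0,0],[0,0,-0.05],[0,0,-0.15],[0,0,-0.2],[0,0,-0.1]]' --rotation '[[0,0,0],[0,0,0],[0,0,0],[0,0,0],[0,0,0]]' --fingers '[50,50,50,50,50]'

```text
time_s: 6.98
ee_pos: [0.4754, -0.3169, 0.0821]
tool_rot: [0.98, 0.2, 0.001, 0.001]
force: [0.9, -1.1, -0.1]
opening: 0.057
grip_force: 64.0
```

```bash
python3 - <<'E'
from plant import robot
from h import *
s=robot.state();st(s);print(go(s,(.4523,-.0025,.08)))
E
```

```text
{'time_s': 6.9833, 'ee_pos': [0.4754, -0.3169, 0.0821], 'tool_rot': [0.9799, 0.1995, 0.001, 0.0012], 'force': [0.9499, -1.0549, -0.1386], 'opening': 0.057, 'grip_force': 63.9641}
[ 0.678 -1.989  0.009]
```

Call:
step_arm --delta_pos '[[0.034,-0.1,0],[0.068,-0.2,0],[0.075,-0.22,0],[0.078,-0.23,0],[0.078,-0.23,0]]' --rotation '[[0,0,0],[0,0,0],[0,0,0],[0,0,0],[0,0,0]]' --fingers '[50,50,50,50,50]'

```text
time_s: 7.4
ee_pos: [0.4612, -0.1588, 0.0785]
tool_rot: [0.98, 0.199, -0.001, -0.001]
force: [0.6, 0.8, -0.5]
opening: 0.0565
grip_force: 64.0
```

Call:
step_arm --delta_pos '[[0.078,-0.23,0],[0.078,-0.23,0],[0.075,-0.22,0],[0.068,-0.2,0],[0.046,-0.129,0]]' --rotation '[[0,0,0],[0,0,0],[0,0,0],[0,0,0],[0,0,0]]' --fingers '[50,50,50,50,50]'

```text
time_s: 7.82
ee_pos: [0.4485, 0.0017, 0.0784]
tool_rot: [0.98, 0.2, -0.001, -0.001]
force: [-0.6, -0.4, -0.3]
opening: 0.057
grip_force: 64.0
```

Call:
step_arm --delta_pos '[[0,0,0],[0,0,0],[0,0,0]]' --rotation '[[0,0,0],[0,0,0],[0,0,0]]' --fingers '[50,50,50]'

```text
time_s: 8.07
ee_pos: [0.4507, -0.0016, 0.0788]
tool_rot: [0.98, 0.2, -0.0, 0.0]
force: [-0.0, -0.7, 0.1]
opening: 0.0568
grip_force: 64.0
```

```bash
python3 - <<'E'
from plant import robot
from h import *
s=robot.state();st(s);p=s["ee_pos"];r,c=look(robot,"wrist",(p[0],p[1],p[2]+.011),p[2]+.011)
print("tcp->dish",r[:2]-p[:2],"go",go(s,(.4523-r[0]+p[0],-.0025-r[1]+p[1],.0285)))
E
```

```text
{'time_s': 8.0667, 'ee_pos': [0.4507, -0.0016, 0.0788], 'tool_rot': [0.9798, 0.2, -0.0004, 0.0], 'force': [-0.0292, -0.6532, 0.1478], 'opening': 0.0568, 'grip_force': 63.9785}
wrist (282, 281) [ 0.4515 -0.0012  0.0307] [ 0.4515 -0.0008  0.0322] depth [ 0.4522 -0.0009  0.0879]
tcp->dish [0.00076298 0.0004065 ] go [0.002 0.01  0.335]
```

Call:
step_arm --delta_pos '[[0.002,0.01,0.1],[0,0,0.1],[0,0,0.07],[0,0,0.04],[0,0,0.02]]' --rotation '[[0,0,0],[0,0,0],[0,0,0],[0,0,0],[0,0,0]]' --fingers '[50,50,50,50,50]'

```text
time_s: 8.53
ee_pos: [0.4517, -0.0039, 0.0287]
tool_rot: [0.98, 0.199, -0.001, -0.0]
force: [-0.6, 0.1, -0.0]
opening: 0.0569
grip_force: 64.0
```

Call:
step_arm --delta_pos '[[0,0,0],[0,0,0.008],[0,0,0],[0,0,0]]' --rotation '[[0,0,0],[0,0,0],[0,0,0],[0,0,0]]' --fingers '[50,50,50,50]'

```text
time_s: 8.87
ee_pos: [0.4527, -0.0031, 0.0288]
tool_rot: [0.98, 0.199, 0.001, 0.0]
force: [-1.3, 0.2, -1.1]
opening: 0.0566
grip_force: 64.0
```

Call:
step_arm --delta_pos '[[0,0,0],[0,0,0],[0,0,0],[0,0,0],[0,0,0]]' --rotation '[[0,0,0],[0,0,0],[0,0,0],[0,0,0],[0,0,0]]' --fingers '[58,62,70,85,85]'

```text
time_s: 9.28
ee_pos: [0.4523, -0.0029, 0.0285]
tool_rot: [0.98, 0.2, 0.0, 0.0]
force: [-0.9, 0.6, 0.1]
opening: 0.0849
grip_force: 0.0
```

Call:
step_arm --delta_pos '[[0,0,0],[0,0,-0.1],[0,0,-0.2],[0,0,-0.2],[0,0,-0.2]]' --rotation '[[0,0,0],[0,0,0],[0,0,0],[0,0,0],[0,0,0]]' --fingers '[85,85,85,85,85]'

```text
time_s: 9.7
ee_pos: [0.4515, -0.0029, 0.1342]
tool_rot: [0.98, 0.2, -0.001, -0.0]
force: [1.1, -0.0, 0.2]
opening: 0.0853
grip_force: 0.0
```

```bash
python3 - <<'E'
from plant import robot
from h import *
s=robot.state();st(s);r,c=look(robot,"wrist",(.452,-.002,.038),.038)
r,c=look(robot,"scene",(.452,-.002,.036),.038)
print("cap",go(s,(.62,.158,.12)),"violet",go(s,(.601,-.1487,.1)))
E
```

```text
{'time_s': 9.7, 'ee_pos': [0.4515, -0.0029, 0.1342], 'tool_rot': [0.9799, 0.1996, -0.0008, -0.0003], 'force': [1.0579, -0.0079, 0.1656], 'opening': 0.0853, 'grip_force': 0.0}
wrist (281, 209) [ 0.4508 -0.0038  0.0301] [ 0.4505 -0.0029  0.0313] depth [ 0.4515 -0.0035  0.0364]
scene (235, 205) [ 0.4624 -0.0128  0.0379] [ 0.4613 -0.0136  0.0428] depth [ 0.4581 -0.01    0.036 ]
cap [ 1.454 -0.548  0.093] violet [0.538 1.285 0.226]
```

Amber is centred on red to about 1.5 mm and at the right height. Next, the cap.

Call:
step_arm --delta_pos '[[0.146,-0.055,0],[0.146,-0.055,0],[0.146,-0.055,0],[0.146,-0.055,0],[0.146,-0.055,0]]' --rotation '[[0,0,0],[0,0,0],[0,0,0],[0,0,0],[0,0,0]]' --fingers '[85,85,85,85,85]'

```text
time_s: 10.22
ee_pos: [0.5369, 0.0785, 0.1324]
tool_rot: [0.98, 0.199, -0.001, -0.0]
force: [-0.1, -0.4, 0.7]
opening: 0.0847
grip_force: 0.0
```

Call:
step_arm --delta_pos '[[0.146,-0.055,0],[0.146,-0.055,0],[0.146,-0.055,0],[0.146,-0.055,0],[0.146,-0.055,0]]' --rotation '[[0,0,0],[0,0,0],[0,0,0],[0,0,0],[0,0,0]]' --fingers '[85,85,60,50,50]'

```text
time_s: 10.63
ee_pos: [0.6215, 0.1593, 0.1319]
tool_rot: [0.98, 0.2, -0.001, 0.0]
force: [0.5, -0.6, 0.3]
opening: 0.0512
grip_force: 0.0
```

Call:
step_arm --delta_pos '[[0,0,0],[0,0,0]]' --rotation '[[0,0,0],[0,0,0]]' --fingers '[50,50]'

```text
time_s: 10.8
ee_pos: [0.6215, 0.1593, 0.1319]
tool_rot: [0.98, 0.2, -0.001, 0.0]
force: [-0.4, 0.1, 0.5]
opening: 0.0501
grip_force: 0.0
```

```bash
python3 - <<'E'
from plant import robot
from h import *
s=robot.state();st(s);c=robot.camera("wrist");np.savez("pics/w5.npz",**c);cv2.imwrite("pics/w5.png",c["pixels"][:,:,::-1])
P=cloud(c);ok=(c["depth"]>0)&(np.hypot(P[...,0]-.62,P[...,1]-.158)<.06)
for lo,hi in((.006,.014),(.027,.036)):
    m=ok&(P[...,2]>lo)&(P[...,2]<hi);q=P[m][:,:2].astype(np.float32);print(len(q),q.mean(0),cv2.minEnclosingCircle(q),np.median(P[m][:,2]))
E
```

```text
{'time_s': 10.8, 'ee_pos': [0.6215, 0.1593, 0.1319], 'tool_rot': [0.9797, 0.2002, -0.0009, 0.0], 'force': [-0.3948, 0.1395, 0.5057], 'opening': 0.0501, 'grip_force': 0.0}
4718 [0.62192196 0.15819898] ((0.6198880076408386, 0.1573183387517929), 0.0390857495367527) 0.009379216231859364
319 [0.6207536  0.15762012] ((0.6199486255645752, 0.15731261670589447), 0.008892898447811604) 0.03124602660519153
```

View pics/w5.png

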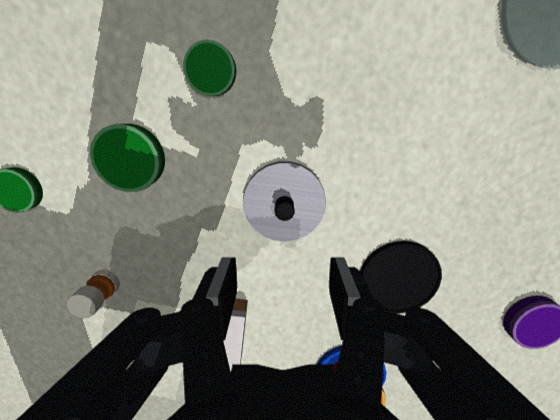

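The cap is at (285,200), with its knob at (284,207) between the fingers. Centre is (0.620, 0.157), radius 39 mm. Descending to the knob.

Call:
step_arm --delta_pos '[[-0.015,0.008,0.2],[0,0,0.2],[0,0,0.18],[0,0,0.12],[0,0,0.06]]' --rotation '[[0,0,0],[0,0,0],[0,0,0],[0,0,0],[0,0,0]]' --fingers '[50,50,50,50,50]'

```text
time_s: 11.27
ee_pos: [0.6162, 0.155, 0.0162]
tool_rot: [0.98, 0.199, -0.003, 0.0]
force: [-0.6, -0.5, 0.4]
opening: 0.05
grip_force: 0.0
```

Call:
step_arm --delta_pos '[[0,0,0.01],[0,0,0],[0,0,0],[0,0,0],[0,0,0]]' --rotation '[[0,0,0],[0,0,0],[0,0,0],[0,0,0],[0,0,0]]' --fingers '[50,50,30,15,5]'

```text
time_s: 11.68
ee_pos: [0.6211, 0.1567, 0.0197]
tool_rot: [0.98, 0.2, 0.002, 0.0]
force: [-3.4, -0.9, 3.6]
opening: 0.0153
grip_force: 60.3
```

Call:
step_arm --delta_pos '[[0,0,0],[0,0,0],[0,0,0],[0,0,0]]' --rotation '[[0,0,0],[0,0,0],[0,0,0],[0,0,0]]' --fingers '[5,5,5,5]'

```text
time_s: 12.02
ee_pos: [0.6211, 0.1568, 0.0197]
tool_rot: [0.98, 0.2, 0.002, 0.0]
force: [-0.0, -0.8, 6.9]
opening: 0.0153
grip_force: 58.6
```

Call:
step_arm --delta_pos '[[0,0,-0.05],[0,0,-0.15],[0,0,-0.2],[0,0,-0.15],[0,0,-0.05]]' --rotation '[[0,0,0],[0,0,0],[0,0,0],[0,0,0],[0,0,0]]' --fingers '[5,5,5,5,5]'

```text
time_s: 12.43
ee_pos: [0.6223, 0.1572, 0.1122]
tool_rot: [0.98, 0.2, 0.003, 0.0]
force: [0.1, -0.2, 0.1]
opening: 0.0154
grip_force: 58.6
```

```bash
python3 - <<'E'
from plant import robot
from h import *
s=robot.state();st(s);print(go(s,(.4512,-.0035,.105)))
c=robot.camera("side");cv2.imwrite("pics/s6.png",cv2.resize(c["pixels"][120:320,130:370,::-1],(720,600),interpolation=2))
E
```

```text
{'time_s': 12.4333, 'ee_pos': [0.6223, 0.1572, 0.1122], 'tool_rot': [0.9799, 0.1996, 0.0034, 0.0], 'force': [0.0947, -0.2198, 0.0596], 'opening': 0.0154, 'grip_force': 58.5737}
[-1.469  0.54   0.039]
```

View pics/s6.png

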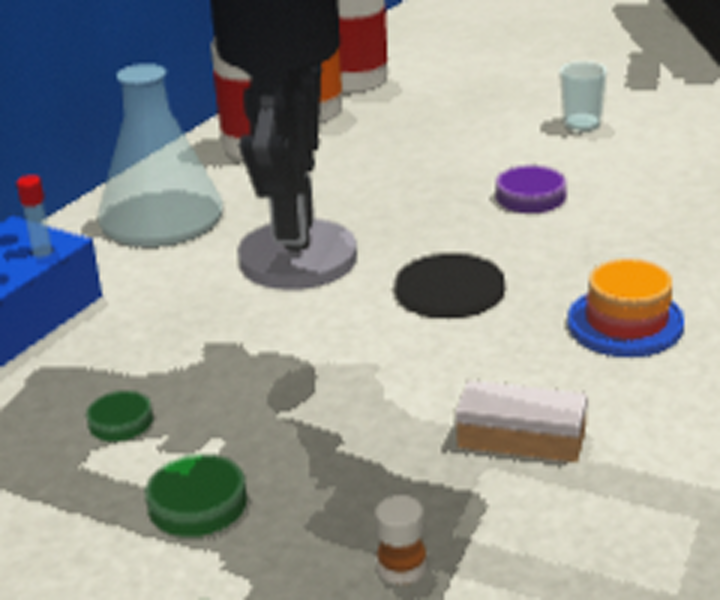

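The side view shows the cap hanging level from the fingers at (297,250). The blue stack at (628,305) stands well. Carrying the cap over.

Call:
step_arm --delta_pos '[[-0.07,0.026,0],[-0.14,0.052,0],[-0.16,0.059,0],[-0.17,0.062,0],[-0.18,0.066,0]]' --rotation '[[0,0,0],[0,0,0],[0,0,0],[0,0,0],[0,0,0]]' --fingers '[5,5,5,5,5]'

```text
time_s: 12.9
ee_pos: [0.5327, 0.0768, 0.1056]
tool_rot: [0.98, 0.2, -0.002, -0.0]
force: [-0.0, -0.8, -0.7]
opening: 0.0156
grip_force: 58.6
```

Call:
step_arm --delta_pos '[[-0.18,0.066,0],[-0.18,0.066,0],[-0.17,0.062,0],[-0.14,0.052,0],[-0.079,0.029,0]]' --rotation '[[0,0,0],[0,0,0],[0,0,0],[0,0,0],[0,0,0]]' --fingers '[5,5,5,5,5]'

```text
time_s: 13.32
ee_pos: [0.4433, -0.0053, 0.1059]
tool_rot: [0.98, 0.199, -0.003, -0.001]
force: [0.4, 0.2, -0.8]
opening: 0.015
grip_force: 58.6
```

Call:
step_arm --delta_pos '[[0,0,0],[0,0,0],[0,0,0],[0,0,0]]' --rotation '[[0,0,0],[0,0,0],[0,0,0],[0,0,0]]' --fingers '[5,5,5,5]'

```text
time_s: 13.65
ee_pos: [0.4501, -0.0037, 0.1078]
tool_rot: [0.98, 0.2, 0.001, 0.0]
force: [0.8, -0.1, -0.9]
opening: 0.015
grip_force: 58.6
```

```bash
python3 - <<'E'
from plant import robot
from h import *
s=robot.state();st(s);p=s["ee_pos"]
c=robot.camera("wrist");P=cloud(c);z=p[2]-.0197+.011
m=(c["depth"]>0)&(np.hypot(P[...,0]-p[0],P[...,1]-p[1])<.045)&(abs(P[...,2]-z)<.006);q=P[m]
print(len(q),cv2.minEnclosingCircle(q[:,:2].astype(np.float32)),np.median(q[:,2]),z)
A=np.linalg.lstsq(np.c_[q[:,:2]-p[:2],np.ones(len(q))],q[:,2],rcond=None)[0];print("slope",A)
print(go(s,(.4512,-.0035,.0525)))
cv2.imwrite("pics/w7.png",c["pixels"][:,:,::-1])
E
```

```text
{'time_s': 13.65, 'ee_pos': [0.4501, -0.0037, 0.1078], 'tool_rot': [0.9798, 0.1999, 0.0005, 0.0], 'force': [0.8219, -0.0784, -0.9377], 'opening': 0.015, 'grip_force': 58.6207}
8437 ((0.44905030727386475, -0.003910955507308245), 0.0393173024058342) 0.09745028311881464 0.09907418117687729
slope [-0.0064671  -0.00258831  0.09753819]
[0.007 0.002 0.369]
```

View pics/w7.png

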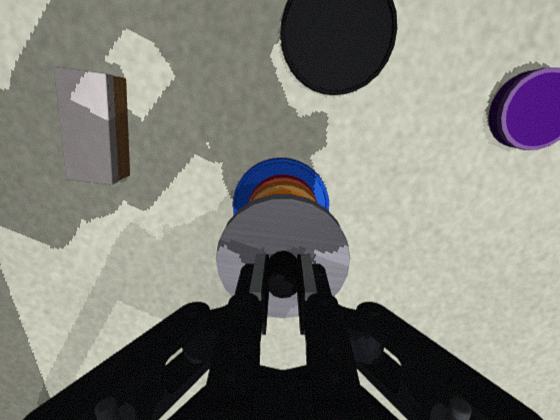

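The cap is level and centred over the stack at (283,257), about 2 mm off in x. Lowering with that correction.

Call:
step_arm --delta_pos '[[0.013,0.004,0.1],[0,0,0.12],[0,0,0.08],[0,0,0.04],[0,0,0.02]]' --rotation '[[0,0,0],[0,0,0],[0,0,0],[0,0,0],[0,0,0]]' --fingers '[5,5,5,5,5]'

```text
time_s: 14.12
ee_pos: [0.4508, -0.0034, 0.0529]
tool_rot: [0.98, 0.2, -0.001, -0.0]
force: [0.4, 0.6, -1.2]
opening: 0.0153
grip_force: 58.6
```

Call:
step_arm --delta_pos '[[0,0,0.01],[0,0,0.005],[0,0,0],[0,0,0]]' --rotation '[[0,0,0],[0,0,0],[0,0,0],[0,0,0]]' --fingers '[5,5,5,5]'

```text
time_s: 14.45
ee_pos: [0.4514, -0.0039, 0.0521]
tool_rot: [0.98, 0.2, 0.001, 0.0]
force: [-0.4, -0.1, -0.4]
opening: 0.0153
grip_force: 58.6
```

Call:
step_arm --delta_pos '[[0,0,0.006],[0,0,0.004],[0,0,0],[0,0,0]]' --rotation '[[0,0,0],[0,0,0],[0,0,0],[0,0,0]]' --fingers '[5,5,5,5]'

```text
time_s: 14.78
ee_pos: [0.4508, -0.0039, 0.0502]
tool_rot: [0.98, 0.2, 0.0, 0.0]
force: [0.1, -0.9, -1.0]
opening: 0.015
grip_force: 58.6
```

Call:
step_arm --delta_pos '[[0,0,0],[0,0,0],[0,0,0],[0,0,0],[0,0,0]]' --rotation '[[0,0,0],[0,0,0],[0,0,0],[0,0,0],[0,0,0]]' --fingers '[18,22,30,45,50]'

```text
time_s: 15.2
ee_pos: [0.4509, -0.0039, 0.0501]
tool_rot: [0.98, 0.2, 0.0, 0.0]
force: [-0.3, -0.3, 0.2]
opening: 0.0498
grip_force: 0.0
```

Call:
step_arm --delta_pos '[[0,0,0],[0,0,-0.1],[0,0,-0.2],[0,0,-0.2],[0,0,-0.1]]' --rotation '[[0,0,0],[0,0,0],[0,0,0],[0,0,0],[0,0,0]]' --fingers '[55,60,85,85,85]'

```text
time_s: 15.62
ee_pos: [0.4522, -0.004, 0.1428]
tool_rot: [0.98, 0.2, 0.002, 0.001]
force: [0.9, -0.0, -0.2]
opening: 0.0848
grip_force: 0.0
```

```bash
python3 - <<'E'
from plant import robot
from h import *
s=robot.state();st(s);c=robot.camera("wrist");P=cloud(c)
m=(c["depth"]>0)&(np.hypot(P[...,0]-.451,P[...,1]+.0035)<.045)&(P[...,2]>.035)&(P[...,2]<.046);q=P[m]
print(len(q),cv2.minEnclosingCircle(q[:,:2].astype(np.float32)),np.median(q[:,2]))
print("slope",np.linalg.lstsq(np.c_[q[:,:2],np.ones(len(q))],q[:,2],rcond=None)[0])
print("green",go(s,(.606,.3015,.12)))
E
```

```text
{'time_s': 15.6167, 'ee_pos': [0.4522, -0.004, 0.1428], 'tool_rot': [0.9799, 0.1996, 0.0018, 0.0005], 'force': [0.8613, -0.0136, -0.1894], 'opening': 0.0848, 'grip_force': 0.0}
5368 ((0.44967249035835266, -0.0039664097130298615), 0.039285872131586075) 0.039369950626586686
slope [-0.00214103 -0.00162195  0.04033338]
green [ 1.74  -1.474  0.155]
```

The cap is seated: disc top at 41 mm, level, centred to within 2 mm. Moving to green.

Call:
step_arm --delta_pos '[[0.174,-0.147,0],[0.174,-0.147,0],[0.174,-0.147,0],[0.174,-0.147,0],[0.174,-0.147,0]]' --rotation '[[0,0,0],[0,0,0],[0,0,0],[0,0,0],[0,0,0]]' --fingers '[85,85,85,85,85]'

```text
time_s: 16.08
ee_pos: [0.528, 0.1499, 0.1398]
tool_rot: [0.98, 0.199, -0.0, 0.0]
force: [-0.0, -0.7, 0.6]
opening: 0.0852
grip_force: 0.0
```

Call:
step_arm --delta_pos '[[0.174,-0.147,0.03],[0.174,-0.147,0.03],[0.174,-0.147,0.03],[0.174,-0.147,0.03],[0.174,-0.147,0.03]]' --rotation '[[0,0,0],[0,0,0],[0,0,0],[0,0,0],[0,0,0]]' --fingers '[85,85,85,85,85]'

```text
time_s: 16.5
ee_pos: [0.6049, 0.3026, 0.1165]
tool_rot: [0.98, 0.2, -0.001, 0.0]
force: [0.6, -0.4, 1.7]
opening: 0.0848
grip_force: 0.0
```

Call:
step_arm --delta_pos '[[0,0,0],[0,0,0],[0,0,0]]' --rotation '[[0,0,0],[0,0,0],[0,0,0]]' --fingers '[85,85,85]'

```text
time_s: 16.75
ee_pos: [0.6038, 0.3006, 0.1165]
tool_rot: [0.98, 0.2, -0.001, 0.0]
force: [-0.6, -0.5, 0.2]
opening: 0.0849
grip_force: 0.0
```

```bash
python3 - <<'E'
from plant import robot
from h import *
s=robot.state();st(s);r,c=look(robot,"wrist",(.606,.3015,.016),.016);print(go(s,(r[0],r[1],.0035)))
cv2.imwrite("pics/w8.png",c["pixels"][:,:,::-1])
E
```

```text
{'time_s': 16.75, 'ee_pos': [0.6038, 0.3006, 0.1165], 'tool_rot': [0.9798, 0.1999, -0.0012, 0.0005], 'force': [-0.6029, -0.5433, 0.1723], 'opening': 0.0849, 'grip_force': 0.0}
wrist (282, 205) [0.6058 0.3033 0.03  ] [0.606  0.3032 0.0308] depth [0.6062 0.3036 0.0144]
[ 0.021 -0.012  0.753]
```

View pics/w8.png

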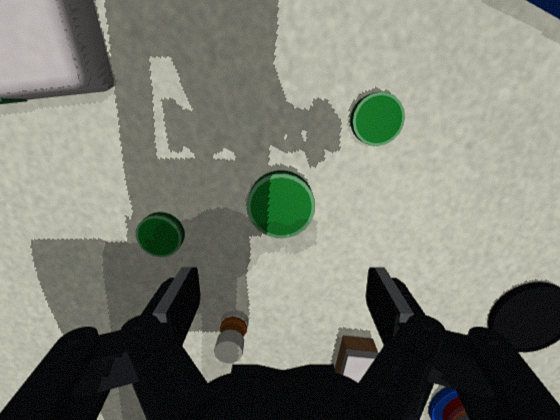

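Green is at (281,204), radius 30 mm, with both smaller lookalikes clear of the fingers. Descending and gripping.

Call:
step_arm --delta_pos '[[0.021,-0.012,0.2],[0,0,0.2],[0,0,0.18],[0,0,0.11],[0,0,0.05]]' --rotation '[[0,0,0],[0,0,0],[0,0,0],[0,0,0],[0,0,0]]' --fingers '[85,85,85,85,85]'

```text
time_s: 17.22
ee_pos: [0.6044, 0.3014, 0.004]
tool_rot: [0.98, 0.199, -0.003, 0.001]
force: [0.2, 0.2, 0.1]
opening: 0.0851
grip_force: 0.0
```

Call:
step_arm --delta_pos '[[0,0,0.01],[0,0,0],[0,0,0],[0,0,0],[0,0,0]]' --rotation '[[0,0,0],[0,0,0],[0,0,0],[0,0,0],[0,0,0]]' --fingers '[85,70,55,50,50]'

```text
time_s: 17.63
ee_pos: [0.6085, 0.3044, 0.0078]
tool_rot: [0.98, 0.2, 0.002, -0.0]
force: [-0.2, -1.3, 5.3]
opening: 0.0559
grip_force: 62.4
```

Call:
step_arm --delta_pos '[[0,0,0],[0,0,0]]' --rotation '[[0,0,0],[0,0,0]]' --fingers '[50,50]'

```text
time_s: 17.8
ee_pos: [0.6086, 0.3043, 0.0078]
tool_rot: [0.98, 0.2, 0.002, -0.0]
force: [-1.5, -1.8, 6.6]
opening: 0.0564
grip_force: 62.5
```

Call:
step_arm --delta_pos '[[0,0,-0.05],[0,0,-0.15],[0,0,-0.2],[0,0,-0.15],[0,0,-0.05]]' --rotation '[[0,0,0],[0,0,0],[0,0,0],[0,0,0],[0,0,0]]' --fingers '[50,50,50,50,50]'

```text
time_s: 18.22
ee_pos: [0.6097, 0.3053, 0.1003]
tool_rot: [0.98, 0.2, 0.004, -0.001]
force: [0.5, 0.4, 0.3]
opening: 0.0562
grip_force: 63.6
```

```bash
python3 - <<'E'
from plant import robot
from h import *
s=robot.state();st(s);print(go(s,(.5905,.0125,.09)))
E
```

```text
{'time_s': 18.2167, 'ee_pos': [0.6097, 0.3053, 0.1003], 'tool_rot': [0.9799, 0.1996, 0.0041, -0.0009], 'force': [0.4575, 0.4399, 0.3336], 'opening': 0.0562, 'grip_force': 63.5827}
[-0.882  1.746  0.061]
```

Call:
step_arm --delta_pos '[[-0.045,0.09,0],[-0.09,0.178,0],[-0.1,0.198,0],[-0.1,0.198,0],[-0.1,0.198,0]]' --rotation '[[0,0,0],[0,0,0],[0,0,0],[0,0,0],[0,0,0]]' --fingers '[50,50,50,50,50]'

```text
time_s: 18.63
ee_pos: [0.5955, 0.1572, 0.0935]
tool_rot: [0.98, 0.2, -0.002, 0.0]
force: [-0.4, -0.5, -0.5]
opening: 0.0559
grip_force: 63.6
```

Call:
step_arm --delta_pos '[[-0.1,0.198,0],[-0.1,0.198,0],[-0.1,0.198,0],[-0.09,0.178,0],[-0.057,0.112,0]]' --rotation '[[0,0,0],[0,0,0],[0,0,0],[0,0,0],[0,0,0]]' --fingers '[50,50,50,50,50]'

```text
time_s: 19.05
ee_pos: [0.5853, 0.0075, 0.0936]
tool_rot: [0.98, 0.199, -0.002, 0.0]
force: [-1.4, 0.4, -0.5]
opening: 0.0562
grip_force: 63.6
```

Call:
step_arm --delta_pos '[[0,0,0],[0,0,0],[0,0,0],[0,0,0]]' --rotation '[[0,0,0],[0,0,0],[0,0,0],[0,0,0]]' --fingers '[50,50,50,50]'

```text
time_s: 19.38
ee_pos: [0.5871, 0.0121, 0.0946]
tool_rot: [0.98, 0.2, -0.0, -0.0]
force: [0.4, -0.1, -0.8]
opening: 0.056
grip_force: 63.6
```

```bash
python3 - <<'E'
from plant import robot
from h import *
s=robot.state();st(s);p=s["ee_pos"];r,c=look(robot,"wrist",(p[0],p[1],p[2]+.009),p[2]+.009)
P=cloud(c);m=comp(c,(281,283),(9,160,160))&(c["depth"]>0);q=P[m];q=q[abs(q[:,2]-np.median(q[:,2]))<.004]
print("slope",np.linalg.lstsq(np.c_[q[:,:2],np.ones(len(q))],q[:,2],rcond=None)[0])
o=cloud(c);b=(c["pixels"].max(2)<75)&(o[...,2]<.02)&(o[...,2]>-.01)&(c["depth"]>0)&(np.hypot(o[...,0]-.59,o[...,1]-.0125)<.06)
print(b.sum(),cv2.minEnclosingCircle(o[b][:,:2].astype(np.float32)))
print(go(s,(.5905-r[0]+p[0],.0125-r[1]+p[1],.0155)))
cv2.imwrite("pics/w9.png",c["pixels"][:,:,::-1])
E
```

```text
{'time_s': 19.3833, 'ee_pos': [0.5871, 0.0121, 0.0946], 'tool_rot': [0.9798, 0.1999, -0.0005, -0.0003], 'force': [0.4224, -0.0903, -0.8104], 'opening': 0.056, 'grip_force': 63.6314}
wrist (282, 279) [0.5876 0.0121 0.0307] [0.5876 0.0121 0.0321] depth [0.5876 0.0124 0.1011]
slope [-0.00884741 -0.0033869   0.10637052]
5694 ((0.5904577970504761, 0.012336001731455326), 0.04187264293432236)
[0.019 0.006 0.527]
```

View pics/w9.png

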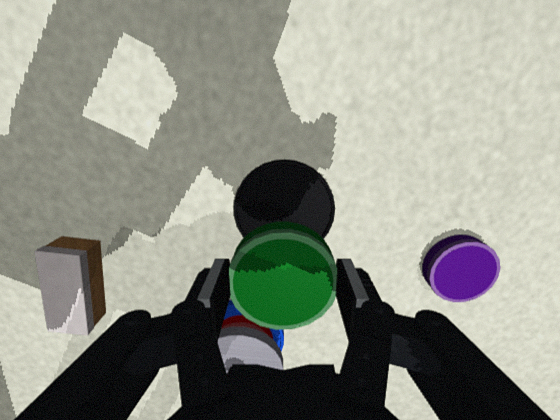

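Green is held level at (281,280) over the black carrier (284,205). The carrier's measured centre is (0.5905, 0.0123). Lowering gently.

Call:
step_arm --delta_pos '[[0.019,0.006,0.12],[0,0,0.16],[0,0,0.12],[0,0,0.07],[0,0,0.03]]' --rotation '[[0,0,0],[0,0,0],[0,0,0],[0,0,0],[0,0,0]]' --fingers '[50,50,50,50,50]'

```text
time_s: 19.85
ee_pos: [0.5893, 0.0126, 0.0183]
tool_rot: [0.98, 0.2, -0.002, -0.0]
force: [0.2, 0.4, 0.2]
opening: 0.0559
grip_force: 63.6
```

Call:
step_arm --delta_pos '[[0,0,0.01],[0,0,0.008],[0,0,0],[0,0,0]]' --rotation '[[0,0,0],[0,0,0],[0,0,0],[0,0,0]]' --fingers '[50,50,50,50]'

```text
time_s: 20.18
ee_pos: [0.5915, 0.0115, 0.0184]
tool_rot: [0.98, 0.2, 0.001, 0.0]
force: [0.4, 0.3, -1.3]
opening: 0.0561
grip_force: 63.6
```

Call:
step_arm --delta_pos '[[0,0,0.012],[0,0,0.008],[0,0,0],[0,0,0]]' --rotation '[[0,0,0],[0,0,0],[0,0,0],[0,0,0]]' --fingers '[50,50,50,50]'

```text
time_s: 20.52
ee_pos: [0.5906, 0.0114, 0.0145]
tool_rot: [0.98, 0.199, 0.0, 0.0]
force: [-0.6, -0.2, -0.5]
opening: 0.0562
grip_force: 63.6
```

Call:
step_arm --delta_pos '[[0,0,0],[0,0,0],[0,0,0],[0,0,0],[0,0,0]]' --rotation '[[0,0,0],[0,0,0],[0,0,0],[0,0,0],[0,0,0]]' --fingers '[58,62,70,85,85]'

```text
time_s: 20.93
ee_pos: [0.5907, 0.0115, 0.0145]
tool_rot: [0.98, 0.2, 0.0, 0.0]
force: [1.2, 0.5, 0.6]
opening: 0.085
grip_force: 0.0
```

Call:
step_arm --delta_pos '[[0,0,0],[0,0,-0.1],[0,0,-0.2],[0,0,-0.2],[0,0,-0.15]]' --rotation '[[0,0,0],[0,0,0],[0,0,0],[0,0,0],[0,0,0]]' --fingers '[85,85,85,85,85]'

```text
time_s: 21.35
ee_pos: [0.5911, 0.0115, 0.1138]
tool_rot: [0.98, 0.2, 0.001, 0.0]
force: [0.4, 0.2, 0.8]
opening: 0.0849
grip_force: 0.0
```

```bash
python3 - <<'E'
from plant import robot
from h import *
s=robot.state();st(s);look(robot,"wrist",(.5905,.0125,.022),.022)
print("violet",go(s,(.601,-.1490,.11)))
E
```

```text
{'time_s': 21.35, 'ee_pos': [0.5911, 0.0115, 0.1138], 'tool_rot': [0.9799, 0.1996, 0.0006, 0.0002], 'force': [0.4266, 0.2008, 0.8115], 'opening': 0.0849, 'grip_force': 0.0}
wrist (281, 212) [0.5882 0.0103 0.0311] [0.5888 0.0109 0.0324] depth [0.5885 0.0107 0.0204]
violet [-0.358  1.01   0.025]
```

Green is seated: its top is at the right height and it is about 2 mm off centre. Now violet.

Call:
step_arm --delta_pos '[[-0.07,0.2,0],[-0.07,0.2,0],[-0.07,0.2,0],[-0.07,0.2,0],[-0.078,0.21,0.02]]' --rotation '[[0,0,0],[0,0,0],[0,0,0],[0,0,0],[0,0,0]]' --fingers '[85,85,85,85,85]'

```text
time_s: 21.82
ee_pos: [0.6008, -0.1501, 0.1094]
tool_rot: [0.98, 0.2, 0.001, 0.0]
force: [1.3, 0.6, 1.0]
opening: 0.085
grip_force: 0.0
```

Call:
step_arm --delta_pos '[[0,0,0],[0,0,0],[0,0,0],[0,0,0]]' --rotation '[[0,0,0],[0,0,0],[0,0,0],[0,0,0]]' --fingers '[85,85,85,85]'

```text
time_s: 22.15
ee_pos: [0.6, -0.1478, 0.1087]
tool_rot: [0.98, 0.2, -0.0, -0.0]
force: [-0.5, 0.3, -0.0]
opening: 0.0851
grip_force: 0.0
```

```bash
python3 - <<'E'
from plant import robot
from h import *
s=robot.state();st(s);r,c=look(robot,"wrist",(.601,-.149,.016),.016);print(go(s,(r[0],r[1],.0035)))
E
```

```text
{'time_s': 22.15, 'ee_pos': [0.6, -0.1478, 0.1087], 'tool_rot': [0.9798, 0.1999, -0.0003, -0.0005], 'force': [-0.5067, 0.2882, -0.0184], 'opening': 0.0851, 'grip_force': 0.0}
wrist (284, 211) [ 0.6028 -0.1501  0.0299] [ 0.6032 -0.1506  0.0309] depth [ 0.6034 -0.1499  0.0145]
[0.011 0.022 0.701]
```

Call:
step_arm --delta_pos '[[0.011,0.022,0.2],[0,0,0.2],[0,0,0.16],[0,0,0.08],[0,0,0.05]]' --rotation '[[0,0,0],[0,0,0],[0,0,0],[0,0,0],[0,0,0]]' --fingers '[85,85,85,85,85]'

```text
time_s: 22.62
ee_pos: [0.602, -0.1498, 0.0036]
tool_rot: [0.98, 0.2, -0.001, -0.001]
force: [-0.1, 0.4, 0.6]
opening: 0.0849
grip_force: 0.0
```

Call:
step_arm --delta_pos '[[0,0,0.01],[0,0,0],[0,0,0],[0,0,0],[0,0,0]]' --rotation '[[0,0,0],[0,0,0],[0,0,0],[0,0,0],[0,0,0]]' --fingers '[85,85,70,55,50]'

```text
time_s: 23.03
ee_pos: [0.6045, -0.1517, 0.0062]
tool_rot: [0.98, 0.2, 0.001, 0.001]
force: [-1.6, 0.6, 5.6]
opening: 0.0567
grip_force: 62.6
```

Call:
step_arm --delta_pos '[[0,0,0],[0,0,0],[0,0,0]]' --rotation '[[0,0,0],[0,0,0],[0,0,0]]' --fingers '[50,50,50]'

```text
time_s: 23.28
ee_pos: [0.6045, -0.1516, 0.0063]
tool_rot: [0.98, 0.199, 0.002, 0.001]
force: [-0.6, 0.7, 6.0]
opening: 0.0569
grip_force: 62.2
```

Call:
step_arm --delta_pos '[[0,0,-0.05],[0,0,-0.15],[0,0,-0.2],[0,0,-0.15],[0,0,-0.05]]' --rotation '[[0,0,0],[0,0,0],[0,0,0],[0,0,0],[0,0,0]]' --fingers '[50,50,50,50,50]'

```text
time_s: 23.7
ee_pos: [0.6059, -0.1523, 0.0987]
tool_rot: [0.98, 0.2, 0.003, 0.002]
force: [1.3, -0.4, 0.1]
opening: 0.0569
grip_force: 63.8
```

```bash
python3 - <<'E'
from plant import robot
from h import *
s=robot.state();st(s);print(go(s,(.589,.0112,.095)))
E
```

```text
{'time_s': 23.7, 'ee_pos': [0.6059, -0.1523, 0.0987], 'tool_rot': [0.9799, 0.1995, 0.0034, 0.0019], 'force': [1.3028, -0.3583, 0.1494], 'opening': 0.0569, 'grip_force': 63.8053}
[ 0.322 -1.047  0.021]
```

Call:
step_arm --delta_pos '[[0.03,-0.1,0],[0.05,-0.16,0],[0.055,-0.18,0],[0.055,-0.18,0],[0.055,-0.18,0]]' --rotation '[[0,0,0],[0,0,0],[0,0,0],[0,0,0],[0,0,0]]' --fingers '[50,50,50,50,50]'

```text
time_s: 24.12
ee_pos: [0.5884, -0.0246, 0.0926]
tool_rot: [0.98, 0.199, -0.001, -0.001]
force: [0.3, 0.4, -1.1]
opening: 0.0568
grip_force: 63.8
```

Call:
step_arm --delta_pos '[[0.05,-0.16,0],[0.027,-0.087,0],[0,0,0],[0,0,0],[0,0,0]]' --rotation '[[0,0,0],[0,0,0],[0,0,0],[0,0,0],[0,0,0]]' --fingers '[50,50,50,50,50]'

```text
time_s: 24.53
ee_pos: [0.5862, 0.0115, 0.0935]
tool_rot: [0.98, 0.2, -0.0, 0.0]
force: [0.1, 0.0, -0.6]
opening: 0.0564
grip_force: 63.8
```

```bash
python3 - <<'E'
from plant import robot
from h import *
s=robot.state();st(s);p=s["ee_pos"];r,c=look(robot,"wrist",(p[0],p[1],p[2]+.01),p[2]+.01)
print("tcp->dish",r[:2]-p[:2],go(s,(.589-r[0]+p[0],.0112-r[1]+p[1],.032)))
E
```

```text
{'time_s': 24.5333, 'ee_pos': [0.5862, 0.0115, 0.0935], 'tool_rot': [0.9799, 0.1997, -0.0003, 0.0002], 'force': [0.1094, 0.0311, -0.6247], 'opening': 0.0564, 'grip_force': 63.8269}
wrist (282, 280) [0.5873 0.0122 0.0307] [0.5876 0.0116 0.032 ] depth [0.5879 0.0124 0.1016]
tcp->dish [0.00112339 0.00065393] [0.008 0.01  0.41 ]
```

Call:
step_arm --delta_pos '[[0.008,0.008,0.1],[0,0,0.13],[0,0,0.1],[0,0,0.05],[0,0,0.025]]' --rotation '[[0,0,0],[0,0,0],[0,0,0],[0,0,0],[0,0,0]]' --fingers '[50,50,50,50,50]'

```text
time_s: 25.0
ee_pos: [0.5871, 0.0103, 0.0317]
tool_rot: [0.98, 0.199, -0.001, -0.0]
force: [0.4, 0.1, 0.2]
opening: 0.0567
grip_force: 63.8
```

Call:
step_arm --delta_pos '[[0,0,0.01],[0,0,0],[0,0,0],[0,0,0]]' --rotation '[[0,0,0],[0,0,0],[0,0,0],[0,0,0]]' --fingers '[50,50,50,50]'

```text
time_s: 25.33
ee_pos: [0.5886, 0.0113, 0.0325]
tool_rot: [0.98, 0.2, 0.001, 0.0]
force: [0.5, 1.3, -0.7]
opening: 0.0569
grip_force: 63.8
```

Call:
step_arm --delta_pos '[[0,0,0.012],[0,0,0.008],[0,0,0],[0,0,0]]' --rotation '[[0,0,0],[0,0,0],[0,0,0],[0,0,0]]' --fingers '[50,50,50,50]'

```text
time_s: 25.67
ee_pos: [0.5878, 0.0115, 0.0287]
tool_rot: [0.98, 0.2, -0.0, 0.0]
force: [0.1, 0.3, -0.5]
opening: 0.0567
grip_force: 63.8
```

Call:
step_arm --delta_pos '[[0,0,0],[0,0,0],[0,0,0],[0,0,0],[0,0,0]]' --rotation '[[0,0,0],[0,0,0],[0,0,0],[0,0,0],[0,0,0]]' --fingers '[58,62,70,85,85]'

```text
time_s: 26.08
ee_pos: [0.588, 0.0115, 0.0287]
tool_rot: [0.98, 0.2, 0.0, 0.0]
force: [-0.1, 0.4, 0.4]
opening: 0.0852
grip_force: 0.0
```

Call:
step_arm --delta_pos '[[0,0,0],[0,0,-0.1],[0,0,-0.2],[0,0,-0.2],[0,0,-0.2]]' --rotation '[[0,0,0],[0,0,0],[0,0,0],[0,0,0],[0,0,0]]' --fingers '[85,85,85,85,85]'

```text
time_s: 26.5
ee_pos: [0.5873, 0.0115, 0.1343]
tool_rot: [0.98, 0.2, -0.001, -0.0]
force: [1.4, 0.5, -0.8]
opening: 0.0854
grip_force: 0.0
```

Call:
step_arm --delta_pos '[[0,0,0],[0,0,0],[0,0,0]]' --rotation '[[0,0,0],[0,0,0],[0,0,0]]' --fingers '[85,85,85]'

```text
time_s: 26.75
ee_pos: [0.5874, 0.0114, 0.1335]
tool_rot: [0.98, 0.2, -0.0, -0.0]
force: [0.2, -0.2, 0.2]
opening: 0.0851
grip_force: 0.0
```

```bash
python3 - <<'E'
from plant import robot
from h import *
s=robot.state();st(s);look(robot,"wrist",(.589,.0112,.038),.038)
c=robot.camera("side");cv2.imwrite("pics/s9.png",cv2.resize(c["pixels"][130:330,150:400,::-1],(750,600),interpolation=2))
E
```

```text
{'time_s': 26.75, 'ee_pos': [0.5874, 0.0114, 0.1335], 'tool_rot': [0.9799, 0.1995, -0.0001, -0.0], 'force': [0.2402, -0.2128, 0.2381], 'opening': 0.0851, 'grip_force': 0.0}
wrist (283, 209) [0.587  0.0112 0.0302] [0.5873 0.0111 0.0307] depth [0.5874 0.0115 0.0364]
```

View pics/s9.png

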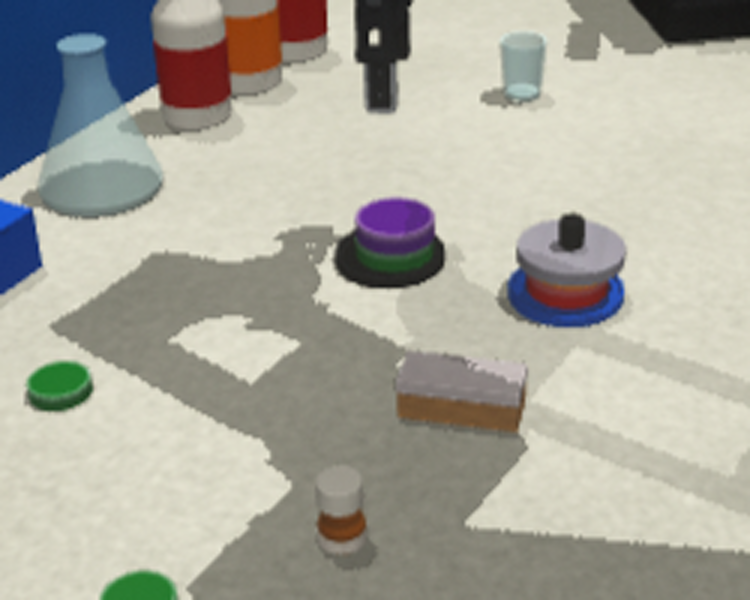

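The side view shows both stacks complete: violet on green at (395,240), and the cap over amber and red at (568,270). The beaker, vial and slide box have not moved, and the gripper is clear. Handing in.

```bash
python3 -c "
from plant import robot
print(robot.job_done())"
```

```text
the job is handed in; nothing more can be done
None
```

I built both stacks and handed the job in; every piece measured within about 3 mm of centre and at its seated height, though the hand-in returned no verdict.

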